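Hold the magnifier over the tick

TASK

Pick up the magnifying glass by its handle, lift it well clear and carry it over the green clogs to the blue dish where the tick remover lies, without knocking or shifting anything else on the seat. Hold the lens level and still about 3 cm above the tick caught in the remover's fork, with the tick in the middle of the lens and nothing touching the remover or the dish, so that I can look whether the head came out. Finish while still holding it there in the air: do not put it down or let go.

Things in the scene. Friction and masses are not known exactly. Their poses are not given: they have to be found in the camera images.
- handle (a point): The place to grip the magnifying glass, which lies flat on the seat: on the front part of its black handle, half-way up (9 mm above the seat). The handle is a straight bar 18 mm wide and 18 mm high, from 29 mm ahead of this point (towards the lens) to 65 mm behind it. x axis: along the handle towards the lens; z up. The glass weighs about 0.11 kg and balances some 16 mm ahead of this point.
- lens (a point): Centre of the lens of the same magnifying glass, 85 mm ahead of handle along x and 3 mm lower. Clear round lens in a steel rim 80 mm over the outside and 12 mm thick, so the rim's underside is 6 mm below this point. Axes as handle; z is square to the lens.
- tick (a point): The small dark tick at the root of the fork of the white plastic tick remover (loose, 100 mm long, 15 mm wide, 5 mm thick, 14 g), on the top of it, 8.5 mm above the seat. x axis: from the remover's handle out through the fork; z up. The remover lies flat on the floor of the blue dish, pointing any way; its other end is 86 mm behind this point and the fork's tips 15 mm ahead.
- dish: Shallow blue enamel dish, loose, 190 mm (its x) by 140 mm (its y), rim 14 mm high, walls and floor 3 mm thick; origin at the centre of its underside on the seat. It stands on one side of the clogs, left or right, and the magnifying glass lies on the other.
- remover: The white tick remover itself; origin on its underside, 36 mm behind the tick along x, 3 mm above the seat.
- magnifier: The magnifying glass as a whole: origin on its underside where the handle meets its brass ferrule, 55 mm behind the lens centre and 30 mm ahead of handle; 195 mm long in all.
- clog_left: Green garden clog, loose, 255 mm long (its x, toe at +x), 90 mm wide, 100 mm high at the toe; origin under its middle. Stands in the middle of the seat, toe away from the robot, beside its mate: together they bar the way between the magnifying glass and the dish.
- clog_right: The other green clog, same size.
- jar: Clear glass jar with a closed steel screw lid, 74 mm across, 108 mm high, the tallest of the loose things; origin under its centre.
- brush: Black boot brush standing on its rubber-tipped bristles: 56 mm wide (x) and 200 mm long (y) with its grip, which points along +y, 56 mm high; origin under its mid-length.
- carabiner: Red metal carabiner lying flat, 58 mm by 112 mm (y), 10 mm thick; origin near its middle.
- tin: Round tin of boot wax, closed, 85 mm across, 26 mm high; origin under its centre.
Not all that is in view belongs to the job. Of the things shaped like the remover, the white one is meant.

How it is judged (in metres and radians):
On the way:
1. the magnifying glass is held by the fingers alone, its lens lifted above the height of everything loose on the seat (lens centre over 120 mm) (height (world z) of lens above 0.12 m and contact force between the fingers and magnifier above 1 N), for 0.2 s.
At the end, for the whole second after the job is handed in: The magnifier hangs still in the fingers alone: lens centre within 15 mm (level) of the tick, rim's underside 15 to 45 mm above it, lens level within 0.2 rad; tick and dish within 6 mm of their start; clogs, jar, brush, carabiner and tin within 10 mm (horizontal distance between lens and tick below 0.015 m and z of lens in the frame of tick between 0.021 and 0.051 m and angle between lens's own z axis and vertical below 0.2 rad and contact force between the fingers and magnifier above 1 N and contact force between magnifier and dish below 0.05 N and contact force between magnifier and remover below 0.05 N and contact force between magnifier and clog_left below 0.05 N and contact force between magnifier and clog_right below 0.05 N and height (world z) of handle above 0.025 m and linear speed of magnifier below 0.02 m/s and angular speed of magnifier below 0.15 rad/s and distance of each of tick, dish from where it was at the start of the episode below 0.006 m and distance of each of clog_left, clog_right, jar, brush, carabiner, tin from where it was at the start of the episode below 0.01 m); the arm keeps its last pose, push and grip.
It fails at once if the remover is touched (contact force between any of magnifier, the arm, the fingers and remover above 0.3 N).
It fails at once if the dish is touched (contact force between any of magnifier, the arm, the fingers and dish above 0.5 N).
It fails at once if the magnifying glass strikes a clog (contact force between magnifier and clog_left above 0.5 N or contact force between magnifier and clog_right above 0.5 N).
It fails at once if the magnifying glass is taken across the line of the clogs low, round or between them, and not over them (lens centre under 105 mm there) (y of lens in the frame of clog_left between -0.11 and 0 m and height (world z) of lens below 0.105 m).
It fails at once if a clog, the jar, the brush, the carabiner or the tin is shifted or knocked over (distance of any of clog_left, clog_right, jar, brush, carabiner, tin from where it was at the start of the episode above 0.01 m or angle between jar's own z axis and vertical above 0.3 rad).
It also fails if it takes over 48 s, if anything falls off the work surface, if the arm or the gripper's body presses on something with over 40 N, if the wrist force passes 120 N, or if a joint passes its speed limit or range.

ROBOT

A 6-joint arm with a two-finger parallel gripper is mounted at the origin on the work surface. World frame = base frame: x ahead of the robot, y to its left, z up, the work surface at z = 0. Lengths are in mm, angles in rad, forces in N, time in s.
With the tool pointing down it reaches from about 300 to 775 mm from the base axis. Payload 14.6 kg.
Tool frame: the origin (TCP) lies on the centre line of the jaws, within the pads' length; the fingertips stand ahead of it and the grasp point (between the pads) is the TCP (manip.tip_reach is the z of the fingertips in the tool frame, in mm); z points along the fingers, y is the direction in which the jaws open and shut (so a half turn about z gives the same grasp; the last joint's range is limited). The gripper opens to 94 mm and grips with 3 to 60 N. Pads are 16 mm wide; open, the fingers measure 119 mm over their backs; the gripper's body (75 mm by 177 mm) begins 78 mm behind the grasp point.
Start: joints at [1.137, 0.3, 1.521, -0, 1.321, -0.067], TCP at [197.243, 513.405, 224.446] pointing down, gripper open.
Joint ranges: [-3.03, 3.03], [-0.79, 2.21], [0.23, 2.52], [-1.04, 4.18], [0, 3.07], [-2.55, 2.55]. Speed limits (rad/s): [2.22, 2.22, 2.57, 3.14, 3.14, 3.14].

INTERFACE

Orientations are given as [roll, pitch, yaw] about the fixed x, y, z axes, in that order (R = Rz(yaw) Ry(pitch) Rx(roll)).
In Python, from cell import manip, camera, search_frame, masks_of, tip_of gives the robot as it stands.
- The arm moves only by the tool send_rows, never from a script. Its argument "plan" is a list of rows, each an object with "travel": the shift along the tool's x, y, z in mm, a list of three; "delta_rot": the turn, a rotation vector about the tool's x, y, z in degrees, a list of three; "fingers": the gripper's target within -1 to 1 (shut at 1, half-way at 0, fully open at -1). In form: [{"travel": [dx, dy, dz], "delta_rot": [wx, wy, wz], "fingers": fingers}, ...]. A call has 1 to 20 rows; each row shifts and turns the commanded pose from where the row before left it, along the tool's axes as they then stand; what a row does not reach is not made up. A row lasts 1/8 s, in which the tool goes at most 62.5 mm and 10.7 degrees, less where a joint would pass 70% of its speed; a pose out of reach is approached as far as the arm can. A call is refused whole if a number of a shift passes 62.5 or a number of a turn 10.7, either way. A call with a gripper value outside its range is refused whole. The fingers move at their own pace and stop on an object; "grip_force" is the grip in N (left out, the last holds). Time passes only in rows, so rows that do not move let the fingers close. It gives the time, the measured TCP pose, the force and the opening at its end, in the units of the state.
- manip.read_state(): the state, without advancing time (a new reading comes with each control period).
- camera(name): name is "side" or "top"; returns a dict with "color" (420x560x3 uint8, red, green, blue), "z_map" (420x560 float32, mm along the optical axis (not along the pixel's ray), 0 where there is no reading), "fov_y" (degrees; the focal length in pixels is half the picture's height over the tangent of half this angle, whatever the lens; pixels are square), "cx", "cy" (the principal point, pixels), "world_from_camera" (4x4, takes a point from camera to world coordinates). Camera axes: x right, y up, looking along -z (the intrinsics and any distortion apply to the point x, -y, -z); pixel columns grow to the right and rows downward; lengths in mm; the calibration is good to about 2 mm. A picture is of the moment at which its call begins.
- manip.sign_off(): hands the job in, once; it reports no verdict.
Trained networks look in the newest picture that a camera, given by its name, has taken for a name from the list of things; names that differ only in an ending like _2 or _b are one class to them, and where a whole thing is asked for, a point or a joint stands for the part that bears it (a point fixed in the world has none). Each returns a list of dicts, best first, with "confidence" (0 to 1); they miss things now and then, are a little off and sometimes report something else, mostly with a low value. They report only what shows in the picture. A call takes as long as a camera call. They do not tell look-alikes from the thing itself.
- search_frame(name, camera): "at" ([x, y, z] in mm, in the coordinates of the camera as it stood for that picture, good to about 4 mm: the middle of the surface that is visible of it).
- masks_of(name, camera): "region" (420x560 bool, what is visible of it).
- tip_of(name, camera): "at" ([x, y, z] in mm, in the coordinates of the camera as it stood for that picture, good to about 4 mm: a listed point, or the origin of a listed thing).
The state is a dict: "clock": time; "joints": joint angles; "qd": joint speeds; "effort": joint torques, N m; "eef_pos": TCP position; "eef_rot": TCP orientation; "wrist_force": force on the tool from outside, world axes, zero at the start; "moment": the same for the moment, N m; "finger_gap": finger opening in mm.
Only numpy, scipy, OpenCV 4.12 (cv2) and the standard library are available. Lean on these libraries where they do the work, as an engineer would, in place of code of your own. Each camera call takes 0.05 s, during which the arm holds its last target. There are 200 camera calls.

## Working session

There is one attempt and no reset: what is moved stays moved. The work goes in short steps, Python scripts to look and compute and a tool call to move; the robot and the scene stay as the last step left them, time stands still between calls to the robot, and variables do not carry over. Pictures are saved under pics/ and viewed, about 8 in all and at most 12, crops included, and the job is handed in when it is done.

Besides the shell and the picture viewer there is one more tool, called after "Call:" as a command line: name --argument value ..., lists and objects as JSON in quotes. send_rows: Moves the arm, as the interface text tells. Its arguments: {"type":"object","properties":{"plan":{"type":"array"},"grip_force":{"type":"number"}},"required":["plan"]}

```bash
mkdir -p pics; cat > h.py <<'E'
import numpy as np, cv2
from cell import manip, camera, search_frame, masks_of, tip_of
def w(c,p): return (c["world_from_camera"]@np.r_[p,1])[:3]
def cloud(c):
    z=c["z_map"]; H,W=z.shape; f=H/2/np.tan(np.radians(c["fov_y"])/2)
    v,u=np.mgrid[:H,:W]
    P=np.stack([(u-c["cx"])/f*z,-(v-c["cy"])/f*z,-z,np.ones_like(z)],-1)
    return (P@c["world_from_camera"].T)[...,:3]
E
python3 - <<'E'
from h import *
print(manip.read_state(), manip.tip_reach)
for n in("top","side"):
    c=camera(n); cv2.imwrite(f"pics/{n}1.png",c["color"][...,::-1]); print(n,{k:v for k,v in c.items() if k not in("color","z_map")})
    for t in "handle lens tick dish remover magnifier clog_left clog_right jar brush carabiner tin".split():
        print(t,[(round(d["confidence"],2),w(c,d["at"]).round(0)) for d in tip_of(t,n)][:3])
E
```

```text
{'clock': 0.0, 'joints': array([ 1.13740694e+00,  3.00443590e-01,  1.52158590e+00, -5.87023083e-06,
        1.32070048e+00, -6.65970132e-02]), 'qd': array([-3.96394564e-05,  6.17743809e-04, -6.94494621e-04, -2.42313560e-04,
       -3.19850305e-04,  3.33181106e-04]), 'effort': array([-2.81206761e-03, -5.31792963e+01, -3.52740705e+01,  7.06576556e-02,
        2.44012027e-02, -7.07105005e-05]), 'eef_pos': array([197.14275497, 513.19298105, 223.89937036]), 'eef_rot': array([-3.14045748e+00, -7.00126120e-05,  2.77480170e+00]), 'wrist_force': array([0.45721923, 0.18562671, 0.24918741]), 'moment': array([-0.00979025, -0.01178491, -0.02064806]), 'finger_gap': 94.36448197538277} 19.0
top {'fov_y': 45.35034880369154, 'cx': 275.6293321412295, 'cy': 206.09842343340213, 'world_from_camera': array([[-2.75873580e-02,  9.98295565e-01, -5.14286255e-02,
         4.70738535e+02],
       [-9.99468135e-01, -2.84416392e-02, -1.59537023e-02,
        -7.21370757e+01],
       [-1.73892247e-02,  5.09611519e-02,  9.98549236e-01,
         1.51876679e+03],
       [ 0.00000000e+00,  0.00000000e+00,  0.00000000e+0
[... 1396 characters left out ...]
ay([ 766., -258.,   -2.]))]
tick [(0.7, array([ 626., -483.,    6.])), (0.66, array([ 478., -476.,    7.])), (0.5, array([ 560., -333.,    9.]))]
dish [(0.96, array([ 529., -298.,    2.]))]
remover [(0.84, array([ 591., -471.,   -3.])), (0.66, array([ 446., -479.,   -4.])), (0.6, array([ 540., -301.,    5.]))]
magnifier [(0.83, array([570., 259.,   1.]))]
clog_left [(0.58, array([603.,  55.,   1.]))]
clog_right [(0.63, array([586., -56.,   0.]))]
jar [(0.76, array([394.,   4.,  -3.])), (0.33, array([ 533., -297.,   -0.]))]
brush [(0.92, array([ 327., -357.,   -1.]))]
carabiner [(0.76, array([ 766., -258.,   -3.]))]
tin [(0.73, array([761., 262.,  -1.])), (0.71, array([ 533., -298.,   -1.]))]
```

View pics/top1.png

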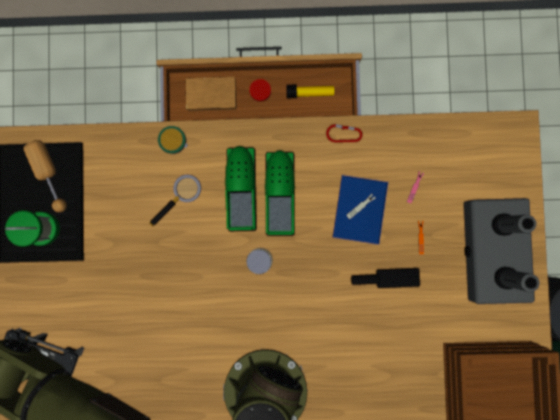

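View pics/side1.png

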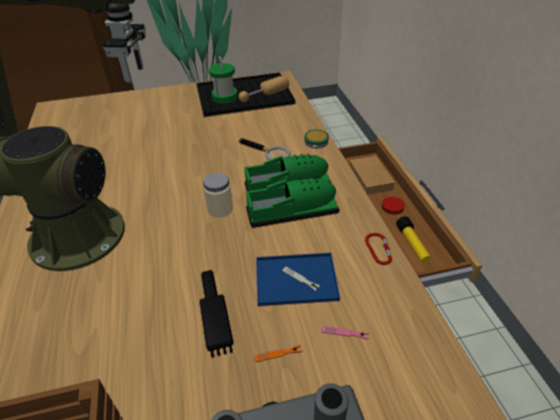

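The top view shows the magnifier on the left (handle about 163,212, lens 187,188), the clogs in the middle at 240 and 280, and the dish at 360,210 with the white remover, its fork pointing up-right at about 374,197. The pink and orange removers are decoys. The side view agrees. Next I'll refine the handle axis, the lens and the remover from pixels.

```bash
python3 - <<'E'
from h import *
for n in("top","side"):
    c=camera(n); P=cloud(c); g=c["color"].astype(int)
    near=lambda x,y,r:np.hypot(P[...,0]-x,P[...,1]-y)<r
    for name,m,ax in(("handle",near(535,295,75)&(g.max(-1)<70),(.73,-.68)),("remover",near(541,-302,75)&(g.min(-1)>130),(.55,-.83))):
        Q=P[m]; ctr=np.median(Q[:,:2],0); d=np.linalg.svd(Q[:,:2]-Q[:,:2].mean(0),full_matrices=False)[2][0]; d*=np.sign(d@ax)
        s=(Q[:,:2]-Q[:,:2].mean(0))@d
        print(n,name,len(Q),"mean",Q.mean(0).round(1),"dir",np.degrees(np.arctan2(d[1],d[0])).round(1),"ends",(Q[:,:2].mean(0)+np.outer([s.min(),s.max()],d)).round(1).tolist(),"z med",np.median(Q[:,2]).round(1))
    for nm in("magnifier","lens"):
        r=masks_of(nm,n)[0]["region"]; m=r&near(612,221,55)&(g.max(-1)>=70)
        cv2_c=P[m]; print(nm,m.sum(),[cv2_c[:,i].min().round() for i in(0,1)],[cv2_c[:,i].max().round() for i in(0,1)])
    for k in range(3):
        for t in("handle","lens","tick"):
            print(t,[w(c,d["at"]).round(0).tolist() for d in tip_of(t,n) if t!="tick" or abs(w(c,d["at"])[1]+332)<40][:1],end=" ")
    a=g.astype(np.uint8)[...,::-1]
    t=(a[170:240,140:210],a[170:240,330:400]) if n=="top" else (a[125:175,230:300],a[250:300,265:335])
    cv2.imwrite(f"pics/{n}2.png",np.hstack([cv2.resize(i,None,fx=5.5,fy=5.5,interpolation=cv2.INTER_CUBIC) for i in t]))
E
```

```text
top handle 159 mean [539.4 291.9  17.2] dir -46.5 ends [[508.9, 324.0], [569.7, 260.0]] z med 17.3
top remover 76 mean [ 536.7 -296.5    8.2] dir -52.1 ends [[512.2, -265.0], [559.0, -325.2]] z med 8.4
magnifier 627 [np.float64(568.0), np.float64(178.0)] [np.float64(651.0), np.float64(262.0)]
lens 660 [np.float64(568.0), np.float64(177.0)] [np.float64(651.0), np.float64(264.0)]
handle [[549.0, 281.0, 10.0]] lens [[614.0, 224.0, 3.0]] tick [[563.0, -333.0, 8.0]] handle [[549.0, 281.0, 10.0]] lens [[614.0, 224.0, 3.0]] tick [[563.0, -333.0, 8.0]] handle [[549.0, 281.0, 10.0]] lens [[614.0, 224.0, 3.0]] tick [[563.0, -333.0, 8.0]] side handle 123 mean [536.3 288.4  14.1] dir -45.9 ends [[503.6, 322.2], [567.2, 256.5]] z med 15.4
side remover 97 mean [ 538.1 -299.5    7.8] dir -52.5 ends [[510.0, -262.9], [569.2, -340.0]] z med 7.8
magnifier 242 [np.float64(568.0), np.float64(192.0)] [np.float64(649.0), np.float64(261.0)]
lens 243 [np.float64(568.0), np.float64(190.0)] [np.float64(647.0), np.float64(261.0)]
handle [[546.0, 279.0, 9.0]] lens [[613.0, 219.0, 2.0]] tick [[562.0, -332.0, 9.0]] handle [[546.0, 279.0, 9.0]] lens [[613.0, 219.0, 2.0]] tick [[562.0, -332.0, 9.0]] handle [[546.0, 279.0, 9.0]] lens [[613.0, 219.0, 2.0]] tick [[562.0, -332.0, 9.0]]
```

View pics/top2.png

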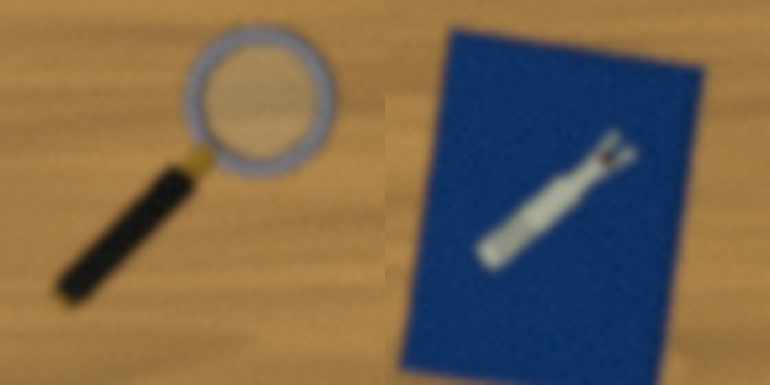

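The crop confirms it: lens centre at crop (261,101), and the tick at the fork root at crop (607,158), which is full-image (370.4,198.7). The handle axis is about -45°. Moving above the grasp point.

Call:
send_rows --plan '[{"travel": [0, 0, 0], "delta_rot": [0, 0, 8], "fingers": -1}, {"travel": [0, 0, 0], "delta_rot": [0, 0, 8], "fingers": -1}, {"travel": [0, 0, 0], "delta_rot": [0, 0, 8], "fingers": -1}, {"travel": [-20, 4, 0], "delta_rot": [0, 0, 0], "fingers": -1}, {"travel": [-38, 7.5, 0], "delta_rot": [0, 0, 0], "fingers": -1}, {"travel": [-42, 8.3, 8], "delta_rot": [0, 0, 0], "fingers": -1}, {"travel": [-42, 8.3, 8], "delta_rot": [0, 0, 0], "fingers": -1}, {"travel": [-42, 8.3, 10], "delta_rot": [0, 0, 0], "fingers": -1}, {"travel": [-42, 8.3, 10], "delta_rot": [0, 0, 0], "fingers": -1}, {"travel": [-42, 8.3, 10], "delta_rot": [0, 0, 0], "fingers": -1}, {"travel": [-42, 8.3, 10], "delta_rot": [0, 0, 0], "fingers": -1}, {"travel": [-42, 8.3, 10], "delta_rot": [0, 0, 0], "fingers": -1}, {"travel": [-38, 7.5, 8], "delta_rot": [0, 0, 0], "fingers": -1}, {"travel": [-24, 5, 0], "delta_rot": [0, 0, 0], "fingers": -1}, {"travel": [-11.7, 1.8, 0], "delta_rot": [0, 0, 0], "fingers": -1}, {"travel": [0, 0, 0], "delta_rot": [0, 0, 0], "fingers": -1}, {"travel": [0, 0, 0], "delta_rot": [0, 0, 0], "fingers": -1}]'

```text
clock: 4.62
eef_pos: [557.0, 272.0, 150.6]
eef_rot: [3.141, 0.0, 2.357]
wrist_force: [0.2, 0.3, 0.4]
finger_gap: 94.2
```

```bash
python3 - <<'E'
from h import *
s=manip.read_state();print(s["clock"],s["eef_pos"].round(1),np.degrees(s["eef_rot"]).round(1),s["joints"].round(2))
c=camera("top");f=210/np.tan(np.radians(c["fov_y"])/2);M=c["world_from_camera"]
for nm,u,v,z in(("tick",370.4,198.7,8.5),("lens",187.4,188.4,9),("h0",140+62/5.5,170+295/5.5,14),("h1",140+185/5.5,170+175/5.5,14)):
    d=M[:3,:3]@[(u-c["cx"])/f,-(v-c["cy"])/f,-1]; print(nm,(M[:3,3]+d*(z-M[2,3])/d[2]).round(1))
E
```

```text
4.625 [557.  272.  150.6] [180.    0.  135.1] [ 0.4   0.52  1.39  0.    1.23 -0.39]
tick [ 562.6 -333.     8.5]
lens [609.6 217.1   9. ]
h0 [506.1 327.   14. ]
h1 [569.9 258.5  14. ]
```

Position agrees. I'll correct yaw by 1.5° and descend so the tips stop about 2 mm above the seat.

Call:
send_rows --plan '[{"travel": [0, 0, 15], "delta_rot": [0, 0, 1.5], "fingers": -1}, {"travel": [0, 0, 25], "delta_rot": [0, 0, 0], "fingers": -1}, {"travel": [0, 0, 30], "delta_rot": [0, 0, 0], "fingers": -1}, {"travel": [0, 0, 25], "delta_rot": [0, 0, 0], "fingers": -1}, {"travel": [0, 0, 18], "delta_rot": [0, 0, 0], "fingers": -1}, {"travel": [0, 0, 11], "delta_rot": [0, 0, 0], "fingers": -1}, {"travel": [0, 0, 5], "delta_rot": [0, 0, 0], "fingers": -1}, {"travel": [0, 0, 0], "delta_rot": [0, 0, 0], "fingers": -1}, {"travel": [0, 0, 0], "delta_rot": [0, 0, 0], "fingers": -1}]'

```text
clock: 5.8
eef_pos: [557.9, 271.8, 22.2]
eef_rot: [3.141, 0.0, 2.33]
wrist_force: [-0.6, -0.3, -0.2]
finger_gap: 94.0
```

```bash
python3 - <<'E'
from h import *
c=camera("side"); cv2.imwrite("pics/s3.png",cv2.resize(c["color"][100:200,180:340,::-1],None,fx=4,fy=4,interpolation=cv2.INTER_CUBIC))
E
```

```text
(no output)
```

View pics/s3.png

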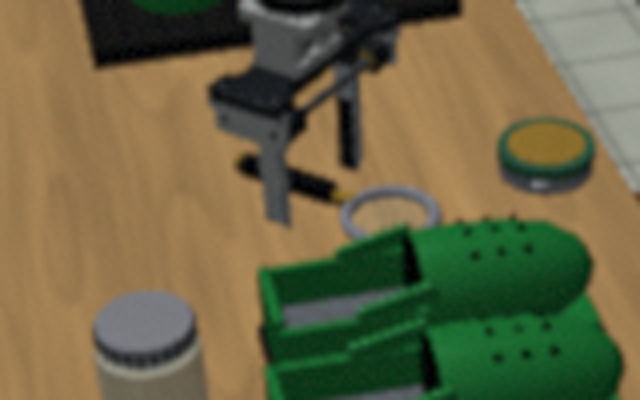

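The jaws straddle the handle ahead of its middle (fingers at crop 278,200 and 348,140) and are clear of the lens and clogs. Closing.

Call:
send_rows --grip_force 35 --plan '[{"travel": [0, 0, 0.7], "delta_rot": [0, 0, 0], "fingers": 0}, {"travel": [0, 0, 0], "delta_rot": [0, 0, 0], "fingers": 0.3}, {"travel": [0, 0, 0], "delta_rot": [0, 0, 0], "fingers": 0.5}, {"travel": [0, 0, 0], "delta_rot": [0, 0, 0], "fingers": 0.7}, {"travel": [0, 0, 0], "delta_rot": [0, 0, 0], "fingers": 1}, {"travel": [0, 0, 0], "delta_rot": [0, 0, 0], "fingers": 1}, {"travel": [0, 0, 0], "delta_rot": [0, 0, 0], "fingers": 1}, {"travel": [0, 0, 0], "delta_rot": [0, 0, 0], "fingers": 1}, {"travel": [0, 0, 0], "delta_rot": [0, 0, 0], "fingers": 1}, {"travel": [0, 0, 0], "delta_rot": [0, 0, 0], "fingers": 1}]'

```text
clock: 7.1
eef_pos: [557.5, 271.6, 20.8]
eef_rot: [3.142, -0.0, 2.33]
wrist_force: [0.3, 0.2, 0.5]
finger_gap: 18.0
```

Gripped, gap 18.0 mm. Lifting straight up by about 215 mm.

Call:
send_rows --plan '[{"travel": [0, 0, -5], "delta_rot": [0, 0, 0], "fingers": 1}, {"travel": [0, 0, -10], "delta_rot": [0, 0, 0], "fingers": 1}, {"travel": [0, 0, -20], "delta_rot": [0, 0, 0], "fingers": 1}, {"travel": [0, 0, -25], "delta_rot": [0, 0, 0], "fingers": 1}, {"travel": [0, 0, -25], "delta_rot": [0, 0, 0], "fingers": 1}, {"travel": [0, 0, -25], "delta_rot": [0, 0, 0], "fingers": 1}, {"travel": [0, 0, -25], "delta_rot": [0, 0, 0], "fingers": 1}, {"travel": [0, 0, -25], "delta_rot": [0, 0, 0], "fingers": 1}, {"travel": [0, 0, -25], "delta_rot": [0, 0, 0], "fingers": 1}, {"travel": [0, 0, -18], "delta_rot": [0, 0, 0], "fingers": 1}, {"travel": [0, 0, -9], "delta_rot": [0, 0, 0], "fingers": 1}, {"travel": [0, 0, -3], "delta_rot": [0, 0, 0], "fingers": 1}, {"travel": [0, 0, 0], "delta_rot": [0, 0, 0], "fingers": 1}, {"travel": [0, 0, 0], "delta_rot": [0, 0, 0], "fingers": 1}]'

```text
clock: 8.85
eef_pos: [557.4, 271.5, 235.0]
eef_rot: [-3.14, -0.0, 2.33]
wrist_force: [0.0, 0.4, -2.0]
finger_gap: 17.5
```

```bash
cat > rim.py <<'E'
from h import *
# lens pose from near-tool cloud: rim points about the expected lens place
def rim(n,save=None):
    c=camera(n); s=manip.read_state(); P=cloud(c); g=c["color"].astype(int); a=s["eef_rot"][2]
    hd=-np.array([np.cos(a),np.sin(a)]); e=np.r_[s["eef_pos"][:2]+75*hd, s["eef_pos"][2]-15]
    r=np.hypot(P[...,0]-e[0],P[...,1]-e[1])
    m=(r<55)&(abs(P[...,2]-e[2])<28)&(np.ptp(g,axis=-1)<45)&(g.max(-1)>80)&((P[...,:2]-s["eef_pos"][:2])@hd>38)
    Q=P[m]; k=np.linalg.lstsq(np.c_[Q[:,:2]-e[:2],np.ones(len(Q))],Q[:,2],rcond=None)[0]
    b=[(Q[:,i].min()+Q[:,i].max())/2 for i in(0,1)]
    A=np.c_[2*Q[:,:2],np.ones(len(Q))]; cc=np.linalg.lstsq(A,(Q[:,:2]**2).sum(1),rcond=None)[0]
    print(n,len(Q),"exp",e.round(1),"bbox",np.round(b,1),"circ",cc[:2].round(1),"R",np.sqrt(cc[2]+cc[:2]@cc[:2]).round(1),"z",np.median(Q[:,2]).round(1),"slope",k[:2].round(3))
    print([w(c,d["at"]).round(1).tolist() for d in tip_of("lens",n)][:2])
    u=np.argwhere(m).mean(0).astype(int)
    if save: cv2.imwrite(save,cv2.resize(c["color"][max(0,u[0]-60):u[0]+60,max(0,u[1]-70):u[1]+70,::-1],None,fx=4,fy=4,interpolation=cv2.INTER_CUBIC))
    return c
E
python3 - <<'E'
from rim import *
rim("top");rim("side","pics/s4.png")
s=manip.read_state();print(s["clock"],s["eef_pos"],s["finger_gap"],s["wrist_force"])
E
```

```text
top 343 exp [609.  217.1 220.1] bbox [609.2 216.8] circ [608.4 216. ] R 36.5 z 223.8 slope [-0.007 -0.014]
[[612.5, 220.4, 219.8]]
side 152 exp [609.  217.2 220.3] bbox [606.3 215.4] circ [605.9 215. ] R 36.1 z 224.3 slope [0.003 0.008]
[[606.7, 218.7, 218.9]]
9.05 [557.47545457 271.59539121 235.44628771] 17.631696169236047 [ 0.30521284 -0.03090523 -1.13950711]
```

View pics/s4.png

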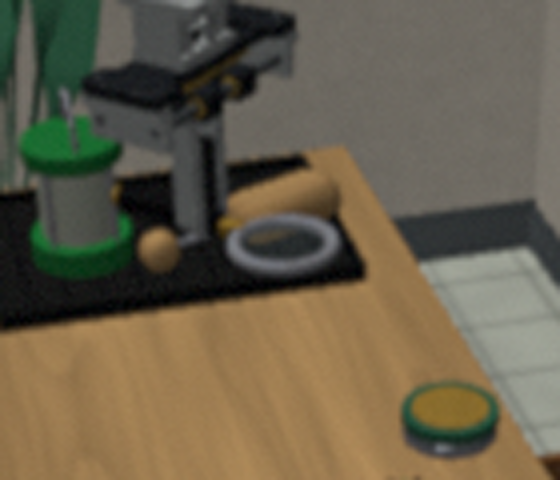

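The magnifier hangs level at lens height about 218 mm, and its offset from the TCP matches the plan. Carrying it over the clogs at constant height.

Call:
send_rows --plan '[{"travel": [-5.3, -6, 0], "delta_rot": [0, 0, 0], "fingers": 1}, {"travel": [-12, -13.5, 0], "delta_rot": [0, 0, 0], "fingers": 1}, {"travel": [-18.6, -20.9, 0], "delta_rot": [0, 0, 0], "fingers": 1}, {"travel": [-23.3, -26.2, 0], "delta_rot": [0, 0, 0], "fingers": 1}, {"travel": [-23.3, -26.2, 0], "delta_rot": [0, 0, 0], "fingers": 1}, {"travel": [-23.3, -26.2, 0], "delta_rot": [0, 0, 0], "fingers": 1}, {"travel": [-23.3, -26.2, 0], "delta_rot": [0, 0, 0], "fingers": 1}, {"travel": [-23.3, -26.2, 0], "delta_rot": [0, 0, 0], "fingers": 1}, {"travel": [-23.3, -26.2, 0], "delta_rot": [0, 0, 0], "fingers": 1}, {"travel": [-23.3, -26.2, 0], "delta_rot": [0, 0, 0], "fingers": 1}, {"travel": [-23.3, -26.2, 0], "delta_rot": [0, 0, 0], "fingers": 1}, {"travel": [-23.3, -26.2, 0], "delta_rot": [0, 0, 0], "fingers": 1}, {"travel": [-23.3, -26.2, 0], "delta_rot": [0, 0, 0], "fingers": 1}, {"travel": [-23.3, -26.2, 0], "delta_rot": [0, 0, 0], "fingers": 1}, {"travel": [-23.3, -26.2, 0], "delta_rot": [0, 0, 0], "fingers": 1}, {"travel": [-18.6, -20.9, 0], "delta_rot": [0, 0, 0], "fingers": 1}, {"travel": [-14.6, -16.5, 0], "delta_rot": [0, 0, 0], "fingers": 1}, {"travel": [-10, -11.2, 0], "delta_rot": [0, 0, 0], "fingers": 1}, {"travel": [-5.3, -6, 0], "delta_rot": [0, 0, 0], "fingers": 1}, {"travel": [-2.7, -3, 0], "delta_rot": [0, 0, 0], "fingers": 1}]'

```text
clock: 11.55
eef_pos: [510.7, -278.2, 235.7]
eef_rot: [3.141, -0.0, 2.33]
wrist_force: [-0.3, 0.4, -1.8]
finger_gap: 17.8
```

Call:
send_rows --plan '[{"travel": [0, 0, 0], "delta_rot": [0, 0, 0], "fingers": 1}, {"travel": [0, 0, 8], "delta_rot": [0, 0, 0], "fingers": 1}, {"travel": [0, 0, 16], "delta_rot": [0, 0, 0], "fingers": 1}, {"travel": [0, 0, 20], "delta_rot": [0, 0, 0], "fingers": 1}, {"travel": [0, 0, 20], "delta_rot": [0, 0, 0], "fingers": 1}, {"travel": [0, 0, 20], "delta_rot": [0, 0, 0], "fingers": 1}, {"travel": [0, 0, 16], "delta_rot": [0, 0, 0], "fingers": 1}, {"travel": [0, 0, 10], "delta_rot": [0, 0, 0], "fingers": 1}, {"travel": [0, 0, 5], "delta_rot": [0, 0, 0], "fingers": 1}, {"travel": [0, 0, 0], "delta_rot": [0, 0, 0], "fingers": 1}, {"travel": [0, 0, 0], "delta_rot": [0, 0, 0], "fingers": 1}]'

```text
clock: 12.92
eef_pos: [510.8, -278.4, 121.3]
eef_rot: [3.141, 0.001, 2.33]
wrist_force: [0.3, -0.3, -0.9]
finger_gap: 17.7
```

```bash
python3 - <<'E'
from rim import *
c=rim("top");print([w(c,d["at"]).round(1).tolist() for d in tip_of("tick","top")])
c=rim("side","pics/s5.png");print([w(c,d["at"]).round(1).tolist() for d in tip_of("tick","side")])
s=manip.read_state();print(s["clock"],s["eef_pos"],s["finger_gap"])
E
```

```text
top 146 exp [ 562.5 -332.8  106.3] bbox [ 575.9 -340.3] circ [ 566.8 -335.4] R 31.7 z 111.0 slope [ 0.026 -0.007]
[[562.3, -329.2, 106.4]]
[[477.9, -479.7, 2.1], [626.7, -481.6, 7.8]]
side 505 exp [ 562.3 -332.7  106.1] bbox [ 559.8 -333.7] circ [ 559.3 -335.9] R 35.0 z 110.1 slope [ 0.004 -0.   ]
[[561.1, -331.3, 103.5], [760.0, 260.3, 1.8]]
[[562.3, -330.6, 9.1], [479.1, -477.5, 10.2], [624.9, -483.1, 4.9]]
13.225 [ 510.6762036  -278.27048252  120.92568205] 17.630687352008152
```

View pics/s5.png

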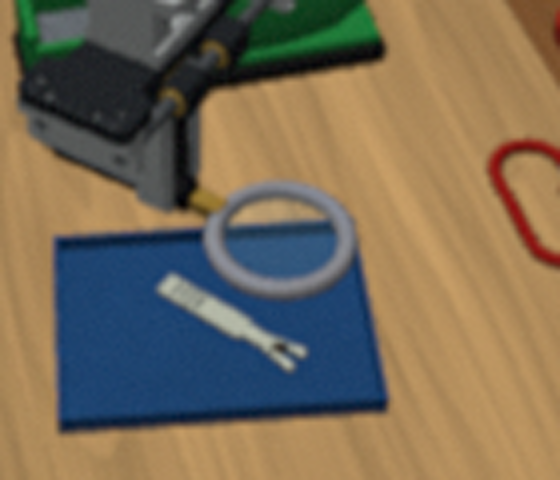

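The lens is level at about (561.5,-332.5) and the tick is at (562.5,-332), so they're aligned. Lowering 59 mm slowly to a lens height of about 45.5 mm.

Call:
send_rows --plan '[{"travel": [0, 0, 4], "delta_rot": [0, 0, 0], "fingers": 1}, {"travel": [0, 0, 8], "delta_rot": [0, 0, 0], "fingers": 1}, {"travel": [0, 0, 10], "delta_rot": [0, 0, 0], "fingers": 1}, {"travel": [0, 0, 10], "delta_rot": [0, 0, 0], "fingers": 1}, {"travel": [0, 0, 10], "delta_rot": [0, 0, 0], "fingers": 1}, {"travel": [0, 0, 8], "delta_rot": [0, 0, 0], "fingers": 1}, {"travel": [0, 0, 6], "delta_rot": [0, 0, 0], "fingers": 1}, {"travel": [0, 0, 3], "delta_rot": [0, 0, 0], "fingers": 1}, {"travel": [0, 0, 0], "delta_rot": [0, 0, 0], "fingers": 1}, {"travel": [0, 0, 0], "delta_rot": [0, 0, 0], "fingers": 1}, {"travel": [0, 0, 0], "delta_rot": [0, 0, 0], "fingers": 1}, {"travel": [0, 0, 0], "delta_rot": [0, 0, 0], "fingers": 1}]'

```text
clock: 14.72
eef_pos: [510.7, -278.3, 61.9]
eef_rot: [3.142, 0.0, 2.33]
wrist_force: [-0.3, -0.3, -1.3]
finger_gap: 17.7
```

```bash
python3 - <<'E'
from rim import *
for n,sv in(("top",None),("side","pics/s6.png")):
    c=rim(n,sv)
    for t in "dish clog_left clog_right jar brush carabiner tin".split(): print(t,[w(c,d["at"]).round(0).tolist() for d in tip_of(t,n)][:1],end=" ")
    print()
s=manip.read_state();print(s["clock"],s["eef_pos"],s["finger_gap"],s["wrist_force"])
E
```

```text
top 131 exp [ 562.3 -332.7   46.9] bbox [ 571.6 -342.1] circ [ 567.2 -337.3] R 31.2 z 51.7 slope [-0.097  0.087]
[[562.9, -327.7, 46.8]]
dish [] clog_left [[603.0, 55.0, -0.0]] clog_right [[585.0, -60.0, 3.0]] jar [[391.0, 0.0, -1.0]] brush [[330.0, -362.0, -2.0]] carabiner [[763.0, -261.0, -2.0]] tin [[758.0, 262.0, -0.0]] 
side 489 exp [ 562.3 -332.7   46.7] bbox [ 559.4 -333.6] circ [ 560.7 -334.4] R 35.0 z 50.2 slope [0.012 0.012]
[[562.2, -332.0, 45.9], [531.0, -296.5, -0.4]]
dish [[532.0, -299.0, 2.0]] clog_left [] clog_right [[584.0, -58.0, 2.0]] jar [[393.0, 4.0, -2.0]] brush [[329.0, -360.0, -0.0]] carabiner [[766.0, -259.0, -3.0]] tin [[762.0, 259.0, -1.0]] 
15.625 [ 510.64667192 -278.20862658   61.73275964] 17.71636232948159 [ 0.04262634  0.40331901 -1.18588042]
```

View pics/s6.png

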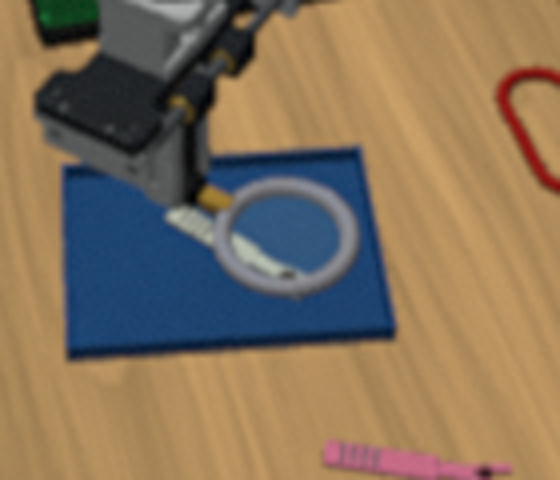

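```bash
python3 -c "
from cell import manip
print(abs(manip.read_state()['qd']).max(), manip.sign_off())"
```

```text
the job is handed in; nothing more can be done
0.0026374887086995365 None
```

I gripped the magnifying glass on the front of its handle and lifted it until the lens was about 218 mm up. I carried it over the clogs at that height and lowered it over the tick in the white remover. It was still held there, in the air, when I handed the job in at about 15.6 s; sign-off gives no verdict.

**Lens position:** the side camera and the arm's own pose put the lens centre at about (562, -333), and the tick is at about (562.5, -332.5). The rim's underside is about 30 mm above the tick.

**Level, grip and stillness:** the side camera shows the lens level to about 0.02 rad. The finger gap is a steady 17.7 mm, and the wrist force is just the weight of the glass. The arm is at rest.

**Other things on the seat:** every one was found within the detectors' few millimetres of its start in at least one camera. The top camera could not find the dish, and the side camera could not find the left clog. I did not measure the tick again after the final lowering.

**Check that disagreed:** in the last top view the gripper hid most of the rim. That gave a skewed fit about 6 mm off with a slope of roughly 0.1 rad. I trusted the side view and the arm's pose instead, and even those top-view figures are within the limits.

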